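Lock the tool cases into one stack

TASK

Build the three grey steel tool cases into one locked stack on the deepest one, where it stands: the middle-depth case next, and the slim case, which is standing on its hinge edge, on top. Every case must lie lid up with its latches on the same side, square and fully home on the keys of the case below. Do not disturb the tape measure, the bearing or the scraper.

Things in the scene. Friction and masses are not known exactly. Their poses are not given: they have to be found in the camera images.
- deep_case: Shut grey steel case, 64 mm (its x) by 128 mm (its y), 76 mm from underside to lid top, 0.95 kg. Origin: centre of the underside; z points out of the lid; two bright latches 3 mm proud on its -x side (y = +-41 mm), hinge at +x. The deepest one, lying lid up: the foot of the stack.
- middle_case: Shut grey steel case, 64 mm (its x) by 128 mm (its y), 50 mm from underside to lid top, about 0.45 kg. Origin: centre of the underside; z points out of the lid; two bright latches 3 mm proud on its -x side (y = +-41 mm), hinge at +x. Lies lid up on the table.
- slim_case: As the others but 40 mm deep, 0.35 kg. Stands at the left on its hinge side, its x pointing down: 64 mm tall, 40 mm thick, origin 32 mm up, lid (with keys 5 mm proud) facing right, pocketed underside facing left, as seen from the robot. Tipped over to the left it lies lid up, latches to the left. Its broad faces are flat for 37 mm either side of their centre.
- deep_lid (a point): Centre of the deep case's lid top, axes as the case's. Two keys stand 5 mm above every lid, edges bevelled 1.5 mm: a wide one 40 x 16 mm (x by y) at y = +47 mm, a narrow one 24 x 16 mm at y = -47 mm. When the next case is fully home, the origin of its underside is at this point.
- middle_lid (a point): Centre of the middle case's lid top, axes as the case's. Keys as on the deep case. Every underside has matching pockets 6 mm deep and 1.5 mm larger than the keys all round, so cases lock only with latches on the same side; one that is not home rides up to 5 mm high or tilted. Home, the slim case's origin is here.
- tape_measure: Tape measure standing on its edge, case 36 x 77 mm and 66 mm tall, about 110 mm long with its hook; origin under its middle. Leave alone.
- bearing: Steel ball bearing lying flat, 47 mm across, 14 mm high; origin under its middle. Leave alone.
- scraper: Paint scraper with a wooden handle, lying flat, 180 mm long (its y), 60 mm wide, 13 mm high; origin under its middle. Leave alone.

How it is judged (in metres and radians):
At the end, for the whole second after the job is handed in: Deep case on the table, middle case seated on it, slim case on the middle case: each within 4 mm and 0.06 rad of the case below, underside on the lid below (+76 and +50 mm between undersides, -3/+2 mm), all level within 0.05 rad and at rest (x of middle_case in the frame of deep_case between -0.004 and 0.004 m and y of middle_case in the frame of deep_case between -0.004 and 0.004 m and z of middle_case in the frame of deep_case between 0.073 and 0.078 m and angle between the x axis of middle_case and the x axis of deep_case, either way round below 0.06 rad and x of slim_case in the frame of middle_case between -0.004 and 0.004 m and y of slim_case in the frame of middle_case between -0.004 and 0.004 m and z of slim_case in the frame of middle_case between 0.047 and 0.052 m and angle between the x axis of slim_case and the x axis of middle_case, either way round below 0.06 rad and angle between each of deep_case, middle_case, slim_case's own z axis and vertical below 0.05 rad and linear speed of each of deep_case, middle_case, slim_case below 0.02 m/s and height (world z) of deep_case below 0.005 m); the robot touches nothing.
It fails at once if the deep case is moved more than 40 mm (distance of deep_case from where it was at the start of the episode above 0.04 m).
It fails at once if the tape measure is moved more than 25 mm (distance of tape_measure from where it was at the start of the episode above 0.025 m).
It fails at once if the bearing is moved more than 25 mm (distance of bearing from where it was at the start of the episode above 0.025 m).
It fails at once if the scraper is moved more than 25 mm (distance of scraper from where it was at the start of the episode above 0.025 m).
It also fails if it takes over 72 s, if anything falls off the work surface, if the arm or the gripper's body presses on something with over 40 N, if the wrist force passes 120 N, or if a joint passes its speed limit or range.

ROBOT

A 6-joint arm with a two-finger parallel gripper is mounted at the origin on a cart in front of the work surface, level with it; the furniture and walls round the work are solid. World frame = base frame: x ahead of the robot, y to its left, z up, the work surface at z = 0. Lengths are in mm, angles in rad, forces in N, time in s.
With the tool pointing down it reaches from about 350 to 975 mm from the base axis. Payload 7.1 kg.
Tool frame: the origin (TCP) lies midway between the tips of the shut fingers; the grasp point (between the pads) lies 19 mm behind it; z points along the fingers, y is the line along which they close (so a half turn about z gives the same grasp; the last joint's range is limited). The gripper opens to 88 mm and grips with 3 to 60 N. Pads are 20 mm wide; open, the fingers measure 115 mm over their backs; the gripper's body (75 mm by 178 mm) begins 61 mm behind the grasp point.
Start: joints at [-1.36, 0.423, 1.63, -0, 1.089, -0.019], TCP at [142.384, -608.549, 199.675] pointing down, gripper open.
Joint ranges: [-3, 3], [-0.9, 2.11], [0.09, 2.58], [-1.31, 4.45], [0.11, 2.69], [-2.54, 2.54]. Speed limits (rad/s): [2.39, 2.39, 3.01, 3.14, 3.14, 3.14].

INTERFACE

Orientations are given as a rotation vector (axis times angle).
In Python, from workcell import get_obs, get_image, camera_params, close_job gives the robot as it stands.
- The arm moves only by the shell command python3 -m creep 'ROWS' [OPENING]. ROWS is a JSON object of lists of equal length, an entry for each row: "delta_pos": the shift along the tool's x, y, z in m, a list of three; "twist": the turn, a rotation vector about the tool's x, y, z in degrees, a list of three. A call has 1 to 20 rows; each row shifts and turns the commanded pose from where the row before left it, along the tool's axes as they then stand; what a row does not reach is not made up. A row lasts 1/12 s, in which the tool goes at most 41.7 mm and 7.16 degrees, less where a joint would pass 70% of its speed; a pose out of reach is approached as far as the arm can. A call with a gripper value outside its range is refused whole. OPENING is the opening, from 0 (shut) to 1 (fully open), set as the call begins (- or left out, the last holds). The fingers move at their own pace and stop on an object; the grip force is fixed at half the most. Time passes only in rows, so rows that do not move let the fingers close. It gives the time, the measured TCP pose, the force, the opening and the grip force at its end, in the units of the state.
- get_obs(): the state, without advancing time (a new reading comes with each control period).
- get_image(name): name is "scene" or "top" or "wrist"; returns (picture, depth): 384x512x3 uint8, red, green, blue; 384x512 float32, mm along the optical axis (not along the pixel's ray), 0 where there is no reading.
- camera_params(name): a dict with "camera_matrix" (3x3 intrinsics, pixels), "extrinsics" (4x4, takes a point from camera to world coordinates). Camera axes: x right, y down, z forward; pixel columns grow to the right and rows downward; lengths in mm; the calibration is good to about 2 mm. A picture is of the moment at which its call begins: read the wrist's pose just before it. camera_params takes no time and is no camera call; for the wrist camera it gives the pose at the moment of the call.
- close_job(): hands the job in; it is judged then, once.
The state is a dict: "t": time; "qpos": joint angles; "qvel": joint speeds; "joint_torque": joint torques, N m; "ee_pos": TCP position; "orientation": TCP orientation; "ft_force": force on the tool from outside, world axes, zero at the start; "moment": the same for the moment, N m; "width": finger opening in mm; "grasp_force": force on a finger pad.
Only numpy, scipy, OpenCV 4.12 (cv2) and the standard library are available. Lean on these libraries where they do the work, as an engineer would, in place of code of your own. Each camera call takes 0.05 s, during which the arm holds its last target. There are 200 camera calls.

## Working session

There is one attempt and no reset: what is moved stays moved. The work goes in short steps, Python scripts to look and compute and a shell command to move; the robot and the scene stay as the last step left them, time stands still between calls to the robot, and variables do not carry over. Pictures are saved under pics/ and viewed, at most 10 in all, crops included, and the job is handed in when it is done.

```bash
mkdir -p pics; ls
python3 - <<'E'
from workcell import *
import cv2,numpy as np
for n in ("top","scene"):
    im,d=get_image(n); p=camera_params(n)
    cv2.imwrite(f"pics/{n}0.png",im[...,::-1]); np.savez(f"{n}0.npz",im=im,d=d,K=p["camera_matrix"],E=p["extrinsics"])
    print(n,p)
o=get_obs();print(o)
E
```

```text
pics
top {'camera_matrix': array([[362.19201709,   0.        , 256.75409481],
       [  0.        , 362.19201709, 193.86947137],
       [  0.        ,   0.        ,   1.        ]]), 'extrinsics': array([[ 1.72609299e-02, -9.98891515e-01,  4.37927160e-02,
         4.95045391e+02],
       [-9.99788428e-01, -1.77333635e-02, -1.04224710e-02,
        -2.35473376e+01],
       [ 1.11875100e-02, -4.36035492e-02, -9.98986271e-01,
         9.28236374e+02],
       [ 0.00000000e+00,  0.00000000e+00,  0.00000000e+00,
         1.00000000e+00]])}
scene {'camera_matrix': array([[422.31421627,   0.        , 255.8328403 ],
       [  0.        , 422.31421627, 191.88282437],
       [  0.        ,   0.        ,   1.        ]]), 'extrinsics': array([[-6.68239322e-01, -4.41830355e-01,  5.98533329e-01,
        -9.00015851e+01],
       [-7.43862758e-01,  3.84761139e-01, -5.46467806e-01,
         5.43793569e+02],
       [ 1.11536993e-02, -8.10397929e-01, -5.85773669e-01,
         6.99682653e+02],
       [ 0.00000000e+00,  0.00000000e+00,  0.00000000e+00,
         1.00000000e+00]])}
{'t': 0.1, 'qpos': array([-1.36000477e+00,  4.23713917e-01,  1.63059825e+00,  4.14231092e-05,
        1.08857981e+00, -1.90298062e-02]), 'qvel': array([ 3.25338944e-04, -9.76536761e-04, -3.85741951e-03, -1.94106621e-06,
       -1.95584811e-04,  1.35691672e-03]), 'joint_torque': array([ 4.07977295e-04, -5.45608485e+01, -2.74325877e+01,  6.45504682e-02,
        1.87565287e-02, -4.13737166e-05]), 'ee_pos': array([ 142.28802197, -608.05773365,  199.01699627]), 'orientation': array([-3.11958908e+00, -3.60029909e-01,  1.37970751e-04]), 'ft_force': array([ 0.06849357, -0.33374776,  1.00437819]), 'moment': array([-0.05046263, -0.01096051, -0.07492587]), 'grasp_force': 0.0, 'width': 87.84844511069714}
```

View pics/top0.png

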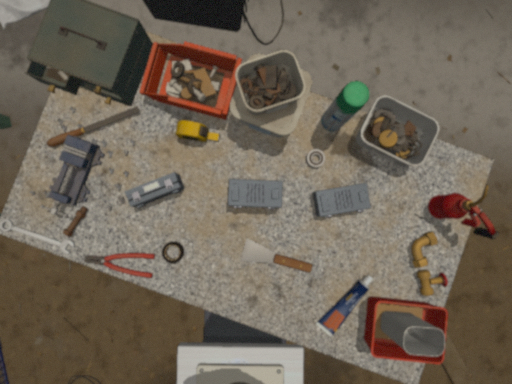

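View pics/scene0.png

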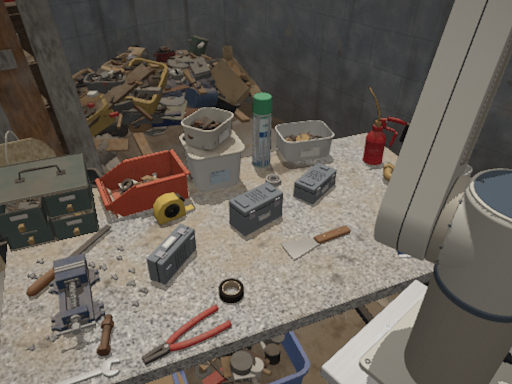

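The three cases sit near columns 154 (slim), 255 (deep) and 342 (middle), rows 189–200, in the top view. The tape measure is at (195,130), the bearing at (315,158) and the scraper at (280,257). Next I'll fit the outlines from depth.

```bash
cat > h.py <<'E'
import cv2,numpy as np
def cloud(n):
    f=np.load(n); d=f["d"]; v,u=np.mgrid[:384,:512]; K,E=f["K"],f["E"]
    P=np.stack([(u-K[0,2])/K[0,0]*d,(v-K[1,2])/K[1,1]*d,d],-1)@E[:3,:3].T+E[:3,3]
    P[d==0]=np.nan; return P
def rect(P,box,z0,z1):
    u0,v0,u1,v1=box; Q=P[v0:v1,u0:u1].reshape(-1,3); Q=Q[(Q[:,2]>z0)&(Q[:,2]<z1)]
    (c,s,a)=cv2.minAreaRect(Q[:,:2].astype(np.float32)); 
    if s[0]<s[1]: a-=90; s=s[::-1]
    return np.round(c,1),np.round(s,1),round(a,1),"zmed",round(float(np.median(Q[:,2])),1),len(Q)
E
python3 - <<'E'
from h import *
P=cloud("top0.npz")
for n,b,z in (("slim",(118,165,190,212),(50,75)),("slimtop",(118,165,190,212),(59,75)),("deep",(220,172,290,215),(66,90)),("mid",(308,178,378,222),(42,65)),("tape",(172,115,225,145),(15,90)),("bear",(303,146,328,170),(6,30)),("scr",(240,235,315,275),(4,30))):
    print(n,rect(P,b,*z))
print("table",np.nanmedian(P[225:235,200:240,2]))
T=cv2.imread("pics/top0.png"); S=cv2.imread("pics/scene0.png")
a=cv2.resize(T[160:225,120:380],None,fx=3.07,fy=3.07,interpolation=2)[:,:798]
b=cv2.resize(S[155:285,140:350],None,fx=3,fy=3,interpolation=2)
cv2.imwrite("pics/a.png",np.vstack([a,np.pad(b,((0,0),(0,798-b.shape[1]),(0,0)))])[:600])
E
```

```text
slim (array([538.9, 217.4]), array([128.7,  45. ]), -67.7, 'zmed', 63.5, 957)
slimtop (array([541. , 218.2]), array([128.4,  40.6]), -67.3, 'zmed', 63.6, 906)
deep (array([534. , -27.9]), array([128.1,  67.5]), 89.4, 'zmed', 75.2, 1471)
mid (array([ 523.8, -242.6]), array([128.9,  66.3]), -79.5, 'zmed', 49.1, 1373)
tape (array([697.1, 111. ]), array([126.6,  60.9]), -81.7, 'zmed', 59.3, 565)
bear (array([ 630.6, -180.3]), array([45., 44.]), -87.9, 'zmed', 12.6, 224)
scr (array([372.8, -86.5]), array([178.6,  57.9]), 75.1, 'zmed', 7.1, 802)
table -0.8375832589937886
```

View pics/a.png

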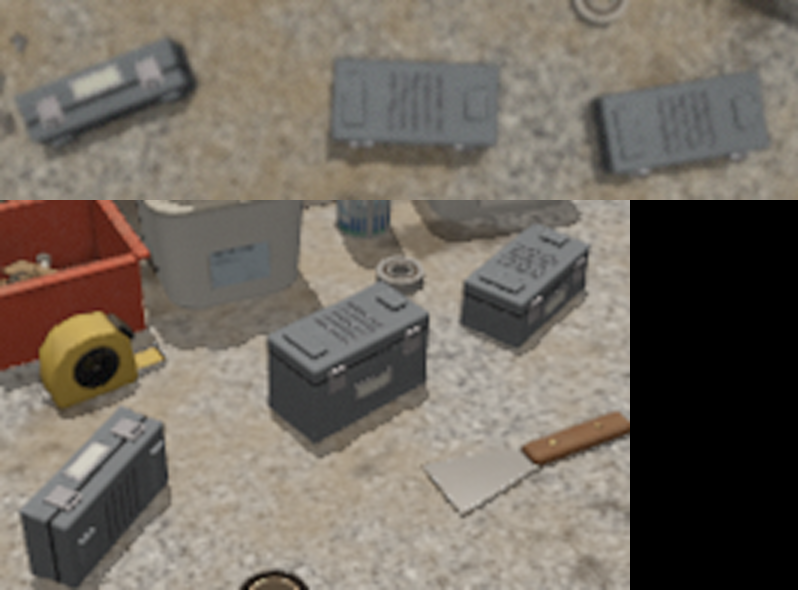

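The crops show the deep case's latches at about (355,150) and (460,150) and the middle case's at about (655,165) and (735,155). Both sets face the robot, with the wide keys to the left. The slim case stands latches up, with its lid and keys facing the robot and slightly right. Yaws are about -0.6° for deep and +10.5° for middle. The slim case's closing axis is radial.

Plan:
1. Hover over and squeeze-probe the deep case.
2. Pick and place the middle case.
3. Turn and tip the slim case, then place it.

```bash
cat > go.py <<'E'
# usage: go.py x y z yaw  -> shift in tool axes and twist to reach TCP x,y,z with tool y axis at yaw (deg), pointing down
import sys,numpy as np
from scipy.spatial.transform import Rotation as R
from workcell import get_obs
def plan(x,y,z,yaw):
    o=get_obs(); r=R.from_rotvec(o["orientation"]); a=np.radians(yaw)
    Y=np.array([np.cos(a),np.sin(a),0]); Z=np.array([0,0,-1]); T=np.c_[np.cross(Y,Z),Y,Z]
    print("t",round(o["t"],2),"at",np.round(o["ee_pos"],1),"yaw",np.round(np.degrees(np.arctan2(*r.as_matrix()[1::-1,1])),2),"q6",round(o["qpos"][5],3))
    d=np.array([x,y,z])-o["ee_pos"]
    print("first shift",np.round(r.inv().apply(d),1),"twist",np.round((r.inv()*R.from_matrix(T)).as_rotvec(degrees=True),2),"| shift if turned first",np.round(T.T@d,1))
if __name__=="__main__": plan(*map(float,sys.argv[1:]))
E
python3 go.py 534 -28 240 -0.6
```

```text
t 0.1 at [ 142.3 -608.1  199. ] yaw -76.83 q6 -0.019
first shift [ 513.5 -475.6  -40.3] twist [-6.000e-02 -5.000e-02 -7.623e+01] | shift if turned first [584.1 385.6 -41. ]
```

```bash
python3 -m creep '{"delta_pos":[[0,0,-0.02],[0.01,-0.01,-0.02],[0.028,-0.026,0],[0.028,-0.026,0],[0.028,-0.026,0],[0.028,-0.026,0],[0.028,-0.026,0],[0.028,-0.026,0],[0.028,-0.026,0],[0.028,-0.026,0],[0.028,-0.026,0],[0.028,-0.026,0],[0.028,-0.026,0],[0.028,-0.026,0],[0.028,-0.026,0],[0.028,-0.026,0],[0.028,-0.026,0],[0.028,-0.026,0],[0.028,-0.026,0],[0.02,-0.02,0]],"twist":[[0,0,0],[0,0,0],[0,0,0],[0,0,0],[0,0,0],[0,0,0],[0,0,0],[0,0,0],[0,0,0],[0,0,0],[0,0,0],[0,0,0],[0,0,0],[0,0,0],[0,0,0],[0,0,0],[0,0,0],[0,0,0],[0,0,0],[0,0,0]]}' 1
python3 -m creep '{"delta_pos":[[0,0,0],[0,0,0],[0,0,0],[0,0,0],[0,0,0],[0,0,0],[0,0,0],[0,0,0],[0,0,0],[0,0,0],[0,0,0],[0,0,0],[0,0,0],[0,0,0]],"twist":[[0,0,-6],[0,0,-6],[0,0,-6],[0,0,-6],[0,0,-6],[0,0,-6],[0,0,-6],[0,0,-6],[0,0,-6],[0,0,-6],[0,0,-6],[0,0,-6],[0,0,-4.2],[0,0,0]]}'
python3 go.py 534 -28 240 -0.6
```

```text
t: 1.77
ee_pos: [528.8, -31.1, 239.5]
orientation: [-3.12, -0.362, -0.0]
ft_force: [-0.3, -0.5, 0.5]
width: 87.9
grasp_force: 0.0
t: 2.93
ee_pos: [527.3, -33.7, 239.4]
orientation: [-2.23, -2.212, 0.001]
ft_force: [-0.4, 0.1, -0.4]
width: 87.9
grasp_force: 0.0
t 2.93 at [527.3 -33.7 239.4] yaw -0.48 q6 -0.078
first shift [ 5.7  6.7 -0.6] twist [-0.04 -0.    0.12] | shift if turned first [ 5.7  6.7 -0.6]
```

```bash
python3 -m creep '{"delta_pos":[[0.0057,0.0067,0],[0,0,0],[0,0,0]],"twist":[[0,0,0],[0,0,0],[0,0,0]]}'
cat > wr.py <<'E'
import sys,cv2,numpy as np
from workcell import *
n=sys.argv[1]; o=get_obs(); p=camera_params("wrist"); im,d=get_image("wrist")
cv2.imwrite(f"pics/{n}.png",im[...,::-1]); np.savez(f"{n}.npz",im=im,d=d,K=p["camera_matrix"],E=p["extrinsics"],tcp=o["ee_pos"],q=o["orientation"])
from h import *
P=cloud(f"{n}.npz"); print(o["ee_pos"],"cam",p["extrinsics"][:3,3].round(1))
z0,z1=map(float,sys.argv[2:4]); print(rect(P,(0,0,512,384),z0,z1))
E
python3 wr.py wdeep 65 78
```

```text
t: 3.18
ee_pos: [534.7, -27.7, 239.6]
orientation: [-2.235, -2.208, -0.0]
ft_force: [-0.2, -0.3, 0.4]
width: 88.2
grasp_force: 0.0
[534.72910696 -27.73091546 239.59490105] cam [534.1  42.2 423.4]
(array([630.1, -47.9]), array([410.4, 338.4]), 65.1, 'zmed', 74.7, 4754)
```

View pics/wdeep.png

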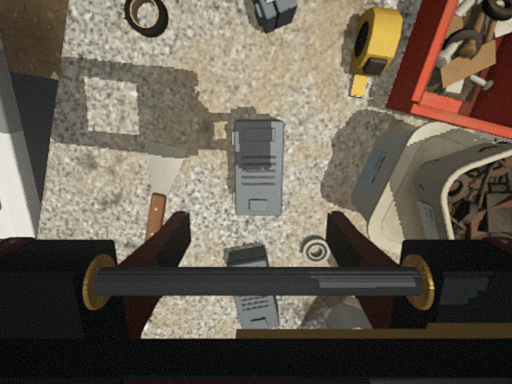

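The wrist view shows the deep case at columns 234–283, rows 119–215, between the fingers, with the middle case partly hidden below it. I'll fit that region.

```bash
python3 - <<'E'
from h import *
P=cloud("wdeep.npz"); T=cloud("top0.npz")
print("wrist",rect(P,(222,105,295,225),70,78),rect(P,(222,105,295,225),78.5,90))
print("table",np.nanmedian(P[100:200,300:320,2]))
# keys separately
for b in ((222,105,295,165),(222,165,295,225)): print("key",rect(P,b,78,90))
print("slim",rect(P,(240,0,300,35),55,75))
E
python3 go.py 534.7 -27.9 50 -0.6
```

```text
wrist (array([533.4, -30.1]), array([126.6,  64. ]), 88.9, 'zmed', 74.8, 3982) (array([533.6, -30. ]), array([109.9,  38.8]), 88.6, 'zmed', 79.8, 562)
table -1.0603776063930184
key (array([534.8,  17.3]), array([39. , 14.9]), -0.6, 'zmed', 79.8, 401)
key (array([532.5, -77.2]), array([22.9, 16.2]), -0.6, 'zmed', 79.8, 204)
slim (array([558.1, 167.9]), array([40. , 25.7]), 22.2, 'zmed', 62.5, 558)
t 3.23 at [534.5 -27.9 239.6] yaw -0.68 q6 -0.062
first shift [ -0.    0.3 189.6] twist [-0.01  0.   -0.08] | shift if turned first [ -0.    0.2 189.6]
```

```bash
python3 -m creep '{"delta_pos":[[-0.002,-0.001,0.03],[0,0,0.03],[0,0,0.03],[0,0,0.03],[0,0,0.03],[0,0,0.025],[0,0,0.02],[0,0,0],[0,0,0]],"twist":[[0,0,0.5],[0,0,0],[0,0,0],[0,0,0],[0,0,0],[0,0,0],[0,0,0],[0,0,0],[0,0,0]]}' 1
python3 -m creep '{"delta_pos":[[0,0,0],[0,0,0],[0,0,0],[0,0,0],[0,0,0],[0,0,0],[0,0,0],[0,0,0],[0,0,0],[0,0,0]],"twist":[[0,0,0],[0,0,0],[0,0,0],[0,0,0],[0,0,0],[0,0,0],[0,0,0],[0,0,0],[0,0,0],[0,0,0]]}' 0.6; python3 -c "
from workcell import *;o=get_obs();print(o['joint_torque'],o['ft_force'],o['moment'])"
```

```text
t: 3.98
ee_pos: [532.6, -30.0, 44.0]
orientation: [-2.243, -2.197, 0.003]
ft_force: [0.8, 1.1, 0.8]
width: 88.1
grasp_force: 0.0
t: 4.82
ee_pos: [534.9, -30.1, 46.0]
orientation: [2.242, 2.198, 0.003]
ft_force: [1.2, -0.1, 7.0]
width: 64.0
grasp_force: 30.0
[-1.17754228e-01 -4.66331577e+01 -1.47423756e+01  4.55785237e-03
  2.56395768e-01 -1.97799338e-03] [ 1.2456291  -0.05822919  7.03363001] [-0.00959658 -0.09213425 -0.03964088]
```

```bash
python3 -m creep '{"delta_pos":[[0,0,0]],"twist":[[0,0,0]]}'; python3 go.py 0 0 0 -1.3
python3 -m creep '{"delta_pos":[[0,0,0],[0,0,0],[0,0,0],[0,0,0],[0,0,0],[0,0,0]],"twist":[[0,0,0],[0,0,0],[0,0,0],[0,0,0],[0,0,0],[0,0,0]]}' 1
python3 -m creep '{"delta_pos":[[0,0,-0.03],[0,0,-0.03],[0,0,-0.03],[0,0,-0.03],[0,0,-0.03],[0,0,-0.03],[0,0,-0.015],[0,0,0],[0,0,0]],"twist":[[0,0,0],[0,0,0],[0,0,0],[0,0,0],[0,0,0],[0,0,0],[0,0,0],[0,0,0],[0,0,0]]}'
python3 wr.py wdeep2 65 78 >/dev/null
python3 - <<'E'
from h import *
P=cloud("wdeep2.npz"); print(rect(P,(222,105,295,225),70,78),rect(P,(222,105,295,225),78.5,90))
for b in ((222,105,295,165),(222,165,295,225)): print("key",rect(P,b,78,90))
E
python3 go.py 523.8 -242.6 240 10.5
```

```text
t: 4.9
ee_pos: [534.9, -30.2, 46.0]
orientation: [2.242, 2.198, 0.003]
ft_force: [3.1, -0.7, 7.8]
width: 63.6
grasp_force: 30.0
t 4.9 at [534.9 -30.2  46. ] yaw -1.14 q6 -0.059
first shift [  19.5 -535.5   44.3] twist [0.18 0.01 0.16] | shift if turned first [  18.  -535.5   46. ]
t: 5.4
ee_pos: [533.1, -30.0, 44.5]
orientation: [-2.243, -2.199, 0.001]
ft_force: [-0.0, 0.3, -0.5]
width: 87.6
grasp_force: 0.0
t: 6.15
ee_pos: [533.5, -30.1, 240.0]
orientation: [2.242, 2.199, 0.002]
ft_force: [-0.9, 0.1, 0.1]
width: 87.9
grasp_force: 0.0
(array([533.3, -29.8]), array([125.8,  64.2]), 88.9, 'zmed', 74.8, 3972) (array([533.3, -30.1]), array([109.6,  39. ]), 88.9, 'zmed', 79.8, 577)
key (array([534.2,  17.3]), array([39. , 14.9]), -1.1, 'zmed', 79.8, 402)
key (array([532.5, -76.9]), array([23. , 15.9]), -1.9, 'zmed', 79.7, 210)
t 6.2 at [532.7 -30.  238.9] yaw -1.13 q6 -0.059
first shift [-212.7   -4.7   -1.2] twist [-6.000e-02 -1.000e-02 -1.163e+01] | shift if turned first [-207.4  -47.5   -1.1]
```

```bash
python3 -m creep '{"delta_pos":[[0,0,0],[0,0,0],[-0.026,-0.006,0],[-0.026,-0.006,0],[-0.026,-0.006,0],[-0.026,-0.006,0],[-0.026,-0.006,0],[-0.026,-0.006,0],[-0.026,-0.006,0],[-0.026,-0.006,0],[0,0,0],[0,0,0]],"twist":[[0,0,-6],[0,0,-5.6],[0,0,0],[0,0,0],[0,0,0],[0,0,0],[0,0,0],[0,0,0],[0,0,0],[0,0,0],[0,0,0],[0,0,0]]}'
python3 wr.py wmid 45 60
python3 - <<'E'
from h import *
P=cloud("wmid.npz"); b=(215,95,300,230)
print(rect(P,b,44,52),rect(P,b,53,62))
M=(P[...,2]>52.3)&(P[...,2]<62); M[:95]=0;M[235:]=0;M[:,:215]=0;M[:,305:]=0
n,l,s,c=cv2.connectedComponentsWithStats(M.astype(np.uint8))
for i in range(1,n):
    if s[i,4]>50:
        x,y,w,h=s[i,:4]; print("key",rect(P,(x,y,x+w,y+h),52.3,62))
E
python3 go.py 523.8 -244 30 10.5
```

```text
t: 7.2
ee_pos: [522.7, -243.9, 237.4]
orientation: [-2.01, -2.41, 0.001]
ft_force: [0.2, 0.2, 0.3]
width: 87.8
grasp_force: 0.0
[ 522.65737077 -243.86068502  237.38575317] cam [ 509.1 -175.4  421.4]
(array([ 526.7, -321.3]), array([660. , 428.9]), 35.2, 'zmed', 49.5, 7344)
(array([ 522.9, -245.1]), array([126.6,  64.1]), -79.6, 'zmed', 48.9, 3546) (array([ 522.7, -245.3]), array([109.7,  38.6]), -80.2, 'zmed', 54.0, 448)
key (array([ 514.7, -198.6]), array([38.9, 14.6]), 10.4, 'zmed', 53.9, 336)
key (array([ 531.1, -291.6]), array([22.9, 15.7]), 10.9, 'zmed', 53.8, 176)
t 7.25 at [ 522.8 -243.   237.7] yaw 10.39 q6 -0.637
first shift [ -1.7   1.4 207.7] twist [-0.16 -0.14 -0.11] | shift if turned first [ -1.2   0.8 207.7]
```

View pics/wmid.png

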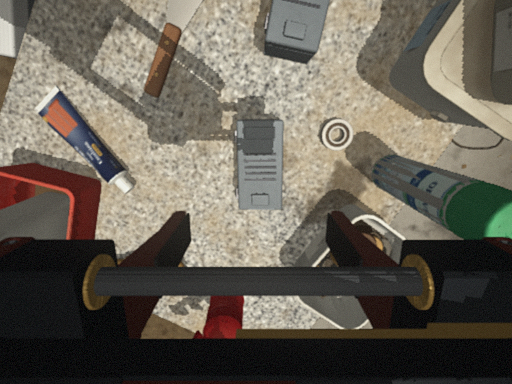

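The wrist view has the middle case at columns 236–284, rows 118–210. The bearing is at (337,134), and the grey tin is close at lower right, around (345,270). Before lowering I'll check clearance to the tin and can.

```bash
python3 - <<'E'
from h import *
c=np.array([524.3,-245]); a=np.radians(10.2); Y=np.array([np.cos(a),np.sin(a)]); X=np.array([-Y[1],Y[0]])
for n in ("top0.npz","wmid.npz","scene0.npz"):
    P=cloud(n)
    if n[0]=="w": P=P[:210]
    P=P.reshape(-1,3); P=P[np.isfinite(P[:,0])]
    u=(P[:,:2]-c)@Y; v=(P[:,:2]-c)@X
    for lab,m in (("finger",(abs(u)<62)&(abs(u)>38)&(abs(v)<15)&(P[:,2]>8)),("body",(abs(u)<110)&(abs(v)<50)&(P[:,2]>85)),("wide",(u>45)&(u<130)&(abs(v)<60)&(P[:,2]>30))):
        if m.any(): print(n,lab,m.sum(),"u",u[m].min().round(),u[m].max().round(),"v",v[m].min().round(),v[m].max().round(),"z",P[m,2].min().round(),P[m,2].max().round())
E
python3 go.py 524.3 -245.0 20 10.2
```

```text
t 7.25 at [ 522.8 -243.   237.7] yaw 10.39 q6 -0.637
first shift [ -2.8   1.7 217.7] twist [-0.16 -0.14  0.19] | shift if turned first [ -2.3   1.1 217.7]
```

```bash
python3 -m creep '{"delta_pos":[[-0.0015,0.0012,0.03],[0,0,0.03],[0,0,0.03],[0,0,0.03],[0,0,0.03],[0,0,0.03],[0,0,0.025],[0,0,0.018],[0,0,0],[0,0,0]],"twist":[[0,0,0.3],[0,0,0],[0,0,0],[0,0,0],[0,0,0],[0,0,0],[0,0,0],[0,0,0],[0,0,0],[0,0,0]]}' 1
python3 -m creep '{"delta_pos":[[0,0,0],[0,0,0],[0,0,0],[0,0,0],[0,0,0],[0,0,0],[0,0,0],[0,0,0],[0,0,0],[0,0,0]],"twist":[[0,0,0],[0,0,0],[0,0,0],[0,0,0],[0,0,0],[0,0,0],[0,0,0],[0,0,0],[0,0,0],[0,0,0]]}' 0.5; python3 go.py 0 0 0 10.2
```

```text
t: 8.08
ee_pos: [524.4, -243.0, 15.6]
orientation: [-2.012, -2.408, 0.001]
ft_force: [0.2, -0.0, 0.3]
width: 87.9
grasp_force: 0.0
t: 8.92
ee_pos: [525.7, -244.8, 17.8]
orientation: [2.015, 2.409, 0.0]
ft_force: [-1.3, 1.2, 8.0]
width: 63.4
grasp_force: 30.0
t 8.92 at [ 525.7 -244.8   17.8] yaw 10.17 q6 -0.634
first shift [ 333.8 -474.2   17.2] twist [ 0.05  0.04 -0.03] | shift if turned first [ 334.  -474.    17.8]
```

```bash
python3 -m creep '{"delta_pos":[[0,0,-0.01],[0,0,-0.02],[0,0,-0.03],[0,0,-0.03],[0,0,-0.03],[0,0,-0.015],[0,0,0]],"twist":[[0,0,0],[0,0,0],[0,0,0],[0,0,0],[0,0,0],[0,0,0],[0,0,0]]}'; python3 go.py 534.9 -30 110 -1.1
```

```text
t: 9.5
ee_pos: [527.3, -245.5, 155.7]
orientation: [2.012, 2.404, 0.003]
ft_force: [0.3, 0.1, -5.0]
width: 63.8
grasp_force: 30.0
t 9.5 at [ 527.3 -245.5  155.7] yaw 10.16 q6 -0.634
first shift [211.   45.3  45.2] twist [ 0.33  0.19 11.26] | shift if turned first [215.6   3.5  45.7]
```

```bash
python3 -m creep '{"delta_pos":[[0,0,0],[0,0,0],[0.02,0,0],[0.027,0.0005,0],[0.027,0.0005,0],[0.027,0.0005,0],[0.027,0.0005,0],[0.027,0.0005,0],[0.027,0.0005,0],[0.02,0.0005,0],[0.013,0,0],[0,0,0],[0,0,0],[0,0,0]],"twist":[[0,0,6],[0,0,5.3],[0,0,0],[0,0,0],[0,0,0],[0,0,0],[0,0,0],[0,0,0],[0,0,0],[0,0,0],[0,0,0],[0,0,0],[0,0,0],[0,0,0]]}'; python3 go.py 534.9 -30 110 -1.1;python3 -m creep '{"delta_pos":[[0,0,0],[0,0,0]],"twist":[[0,0,0],[0,0,0]]}';python3 go.py 534.9 -30 110 -1.1
```

```text
t: 10.67
ee_pos: [532.7, -30.3, 151.1]
orientation: [-2.243, -2.199, 0.001]
ft_force: [-0.4, -0.1, -6.0]
width: 63.6
grasp_force: 30.0
t 10.67 at [532.7 -30.3 151.1] yaw -1.14 q6 -0.059
first shift [ 0.4  2.2 41.1] twist [-0.06  0.02 -0.04] | shift if turned first [ 0.3  2.2 41.1]
t: 10.83
ee_pos: [533.0, -30.6, 151.5]
orientation: [-2.245, -2.198, 0.0]
ft_force: [-0.1, -0.3, -5.8]
width: 63.9
grasp_force: 30.0
t 10.83 at [533.  -30.6 151.5] yaw -1.21 q6 -0.058
first shift [ 0.7  1.9 41.5] twist [-0.02  0.01 -0.11] | shift if turned first [ 0.6  1.9 41.5]
```

```bash
python3 -m creep '{"delta_pos":[[0.0005,0.0019,0.012],[0,0,0.015],[0,0,0.012],[0,0,0.008],[0,0,0],[0,0,0]],"twist":[[0,0,-0.1],[0,0,0],[0,0,0],[0,0,0],[0,0,0],[0,0,0]]}';python3 go.py 534.9 -30 92 -1.1
python3 -m creep '{"delta_pos":[[0,0,0.003],[0,0,0.003],[0,0,0.002],[0,0,0],[0,0,0]],"twist":[[0,0,0],[0,0,0],[0,0,0],[0,0,0],[0,0,0]]}';python3 go.py 534.9 -30 92 -1.1
```

```text
t: 11.33
ee_pos: [534.7, -29.4, 104.0]
orientation: [-2.241, -2.2, 0.001]
ft_force: [-0.5, -0.5, -4.5]
width: 63.5
grasp_force: 30.0
t 11.33 at [534.7 -29.4 104. ] yaw -1.05 q6 -0.059
first shift [-0.6  0.2 12. ] twist [-0.07 -0.    0.05] | shift if turned first [-0.6  0.2 12. ]
t: 11.75
ee_pos: [535.1, -29.2, 96.8]
orientation: [2.241, 2.201, 0.0]
ft_force: [-0.2, -0.7, -6.0]
width: 63.6
grasp_force: 30.0
t 11.75 at [535.1 -29.2  96.8] yaw -1.03 q6 -0.059
first shift [-0.8 -0.1  4.8] twist [0.01 0.   0.07] | shift if turned first [-0.8 -0.1  4.8]
```

```bash
python3 -m creep '{"delta_pos":[[-0.0007,0,0],[0,0,0.001],[0,0,0.001],[0,0,0.001],[0,0,0],[0,0,0]],"twist":[[0,0,0],[0,0,0],[0,0,0],[0,0,0],[0,0,0],[0,0,0]]}'
python3 -m creep '{"delta_pos":[[0,0,0.001],[0,0,0.001],[0,0,0],[0,0,0]],"twist":[[0,0,0],[0,0,0],[0,0,0],[0,0,0]]}';python3 go.py 534.9 -30 92 -1.1
```

```text
t: 12.25
ee_pos: [535.1, -29.9, 93.8]
orientation: [2.241, 2.201, 0.0]
ft_force: [-1.1, -0.6, -2.6]
width: 63.6
grasp_force: 30.0
t: 12.58
ee_pos: [535.2, -29.9, 93.8]
orientation: [2.241, 2.201, 0.0]
ft_force: [-7.3, 0.3, 19.3]
width: 63.6
grasp_force: 30.0
t 12.58 at [535.2 -29.9  93.8] yaw -1.03 q6 -0.06
first shift [-0.1 -0.3  1.8] twist [0.03 0.   0.07] | shift if turned first [-0.1 -0.3  1.8]
```

Contact came at 93.8, which equals 17.8 + 76, so the middle case looks home. Release, rise and check.

```bash
python3 -m creep '{"delta_pos":[[0,0,0],[0,0,0],[0,0,0],[0,0,0],[0,0,0],[0,0,0]],"twist":[[0,0,0],[0,0,0],[0,0,0],[0,0,0],[0,0,0],[0,0,0]]}' 1
python3 -m creep '{"delta_pos":[[0,0,-0.02],[0,0,-0.03],[0,0,-0.03],[0,0,-0.03],[0,0,-0.03],[0,0,-0.03],[0,0,-0.02],[0,0,0],[0,0,0]],"twist":[[0,0,0],[0,0,0],[0,0,0],[0,0,0],[0,0,0],[0,0,0],[0,0,0],[0,0,0],[0,0,0]]}'
python3 wr.py wst 124 132 >/dev/null
python3 - <<'E'
from h import *
P=cloud("wst.npz")[60:225,200:310]; P[...]=P
Q=P.reshape(-1,3)
print(rect(P,(0,0,110,165),119,127.3),rect(P,(0,0,110,165),128.5,140))
Q=Q[(Q[:,2]>119)&(Q[:,2]<127.5)]; A=np.c_[Q[:,:2]-Q[:,:2].mean(0),np.ones(len(Q))]
print("plane",np.linalg.lstsq(A,Q[:,2],rcond=None)[0])
E
python3 go.py 541 216 240 22.5
```

```text
t: 13.08
ee_pos: [535.0, -29.9, 91.5]
orientation: [-2.241, -2.201, 0.0]
ft_force: [-0.6, 0.5, -0.5]
width: 87.9
grasp_force: 0.0
t: 13.83
ee_pos: [535.5, -30.0, 282.4]
orientation: [2.24, 2.2, 0.002]
ft_force: [-1.6, 0.1, -1.2]
width: 87.5
grasp_force: 0.0
(array([532.5, -29.7]), array([126.3,  65.7]), 89.2, 'zmed', 124.8, 4144) (array([532.8, -30.3]), array([109. ,  38.9]), 88.3, 'zmed', 129.8, 604)
plane [ 1.39098701e-03 -1.47724731e-03  1.24801217e+02]
t 13.88 at [534.6 -29.9 281. ] yaw -1.04 q6 -0.06
first shift [246.    2.   41.1] twist [-3.000e-02 -1.000e-02 -2.354e+01] | shift if turned first [224.7 100.   41. ]
```

```bash
python3 -m creep '{"delta_pos":[[0,0,0],[0,0,0],[0,0,0],[0,0,0],[0.025,0.011,0.002],[0.025,0.011,0.005],[0.025,0.011,0.005],[0.025,0.011,0.005],[0.025,0.011,0.005],[0.025,0.011,0.005],[0.025,0.011,0.005],[0.025,0.011,0.005],[0.025,0.012,0.004],[0,0,0],[0,0,0]],"twist":[[0,0,-6],[0,0,-6],[0,0,-6],[0,0,-5.5],[0,0,0],[0,0,0],[0,0,0],[0,0,0],[0,0,0],[0,0,0],[0,0,0],[0,0,0],[0,0,0],[0,0,0],[0,0,0]]}'
python3 wr.py wsl 55 60 >/dev/null
python3 - <<'E'
from h import *
P=cloud("wsl.npz"); print(rect(P,(200,80,320,235),58.5,70),rect(P,(200,80,320,235),30,70))
c=np.array([541,216]); a=np.radians(22.5); Y=np.array([np.cos(a),np.sin(a)]); X=np.array([-Y[1],Y[0]])
Q=cloud("top0.npz").reshape(-1,3); Q=Q[np.isfinite(Q[:,0])]; u=(Q[:,:2]-c)@Y; v=(Q[:,:2]-c)@X
m=(abs(u)<200)&(v>-60)&(v<220)&(Q[:,2]>12)&~((abs(u)<35)&(abs(v)<70))
H=np.zeros((20,14)); np.maximum.at(H,(((u[m]+200)//20).astype(int),((v[m]+60)//20).astype(int)),Q[m,2]); print(H.round().astype(int))
E
python3 go.py 541 216 22 22.5
```

```text
t: 15.13
ee_pos: [540.1, 216.8, 238.2]
orientation: [-1.742, -2.612, 0.006]
ft_force: [0.2, -0.2, -0.0]
width: 88.0
grasp_force: 0.0
(array([538.8, 214.9]), array([127.1,  40. ]), -67.3, 'zmed', 63.0, 2747) (array([536.3, 214.3]), array([128.,  45.]), -67.1, 'zmed', 63.0, 2839)
[[ 0  0  0 20 19  0  0 14 15 13  0  0  0  0]
 [ 0  0 19 20 22 19  0  0 14 16 14  0  0  0]
 [ 0  0 20 21 20 21 14 15  0  0 15 14  0  0]
 [ 0  0  0 21 21  0  0 16 14 15 14 13 16  0]
 [ 0  0  0  0  0  0  0  0  0  0 15 17 15 16]
 [ 0  0  0  0  0  0  0  0  0  0  0  0  0 14]
 [ 0  0  0  0  0  0  0  0  0  0  0  0  0  0]
 [ 0  0  0  0  0  0  0  0  0  0  0  0  0  0]
 [ 0  0  0  0  0  0  0  0  0  0  0  0  0  0]
 [ 0  0  0  0  0  0  0  0  0  0  0  0  0 17]
 [ 0  0  0  0  0  0  0  0  0  0  0  0 22 25]
 [ 0  0  0  0  0  0  0  0  0  0  0  0 22 23]
 [ 0  0  0  0  0  0  0  0  0  0  0  0 23 49]
 [ 0  0  0  0  0  0  0  0  0  0  0 26 25 49]
 [ 0  0  0  0  0  0  0  0  0  0 23 25 44 45]
 [ 0  0  0  0  0  0  0  0  0  0 54 44 45 41]
 [ 0  0  0  0  0  0  0  0 13 54 55 55 41 25]
 [ 0  0  0  0  0  0  0  0 54 55 55 55 53 20]
 [ 0  0  0  0  0  0  0  0 56 55 55 57 51  0]
 [ 0  0  0  0  0  0  0  0  0 54 56 53  0  0]]
t 15.18 at [540.3 215.9 238.7] yaw 22.54 q6 -0.033
first shift [-2.000e-01  1.400e+00  2.167e+02] twist [-0.2   0.01  0.04] | shift if turned first [-2.000e-01  7.000e-01  2.167e+02]
```

View pics/wsl.png

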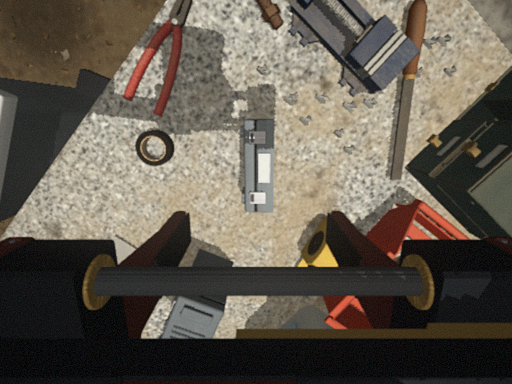

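The wrist view shows the slim case at columns 246–274, rows 118–213, latches up. The camera and gripper agree within 2 mm, and there is free table to its left as far as the vise. Grasp it.

```bash
python3 -m creep '{"delta_pos":[[0,0,0.03],[0,0,0.03],[0,0,0.03],[0,0,0.03],[0,0,0.03],[0,0,0.03],[0,0,0.025],[0,0,0.01],[0,0,0],[0,0,0]],"twist":[[-0.1,0,0],[0,0,0],[0,0,0],[0,0,0],[0,0,0],[0,0,0],[0,0,0],[0,0,0],[0,0,0],[0,0,0]]}' 1
python3 -m creep '{"delta_pos":[[0,0,0],[0,0,0],[0,0,0],[0,0,0],[0,0,0],[0,0,0],[0,0,0],[0,0,0],[0,0,0],[0,0,0],[0,0,0],[0,0,0]],"twist":[[0,0,0],[0,0,0],[0,0,0],[0,0,0],[0,0,0],[0,0,0],[0,0,0],[0,0,0],[0,0,0],[0,0,0],[0,0,0],[0,0,0]]}' 0.3
python3 -m creep '{"delta_pos":[[0,0,-0.01],[0,0,-0.02],[0,0,-0.03],[0,0,-0.02],[0,0,0],[0,0,0],[0,0,0],[0,0,0],[0,0,0],[0,0,0],[0,0,0],[0,0,0],[0,0,0],[0,0,0],[0,0,0],[0,0,0]],"twist":[[0,0,0],[0,0,0],[0,0,0],[0,0,0],[0,0,0],[0,0,-6],[0,0,-6],[0,0,-6],[0,0,-6],[0,0,-6],[0,0,-6],[0,0,-6],[0,0,-6],[0,0,-6],[0,0,-1],[0,0,0]]}'; python3 go.py 541 216 100 77.5
```

```text
t: 16.02
ee_pos: [541.8, 215.6, 25.8]
orientation: [1.747, 2.61, 0.001]
ft_force: [0.2, 0.2, -0.0]
width: 88.0
grasp_force: 0.0
t: 17.02
ee_pos: [541.6, 216.3, 25.7]
orientation: [1.746, 2.611, 0.002]
ft_force: [-1.6, -0.3, 2.0]
width: 39.8
grasp_force: 29.9
t: 18.35
ee_pos: [541.0, 216.1, 104.8]
orientation: [0.346, 3.122, 0.0]
ft_force: [0.2, -0.1, -2.3]
width: 39.8
grasp_force: 29.9
t 18.35 at [541.  216.1 104.8] yaw 77.37 q6 -0.991
first shift [ 0.  -0.1  4.8] twist [ 0.02  0.02 -0.13] | shift if turned first [ 0.  -0.1  4.8]
```

```bash
python3 -m creep '{"delta_pos":[[0,0,0],[0,0,0],[0,0,0],[0,0,0],[0,0,0],[0,0,0],[0,0,0],[0,0,0],[0,0,0]],"twist":[[6,0,0],[6,0,0],[6,0,0],[6,0,0],[6,0,0],[6,0,0],[6,0,0],[0,0,0],[0,0,0]]}'
python3 - <<'E'
from workcell import get_obs
from scipy.spatial.transform import Rotation as R
o=get_obs(); r=R.from_rotvec(o["orientation"]); print(r.as_matrix().round(3),o["qpos"].round(2))
print("to z=36:",r.inv().apply([0,0,36-o["ee_pos"][2]]).round(1))
E
```

```text
t: 19.1
ee_pos: [540.9, 217.0, 103.5]
orientation: [-0.313, -2.847, 1.09]
ft_force: [-0.0, -0.6, -1.8]
width: 39.7
grasp_force: 29.9
[[-0.976  0.162 -0.144]
 [ 0.217  0.727 -0.652]
 [-0.001 -0.668 -0.744]] [ 0.62  0.78  1.45 -0.47  1.5  -0.56]
to z=36: [ 0.  45.  50.2]
```

```bash
python3 -m creep '{"delta_pos":[[0,0.009,0.01],[0,0.009,0.01],[0,0.009,0.01],[0,0.009,0.01],[0,0.006,0.0065],[0,0,0],[0,0,0]],"twist":[[0,0,0],[0,0,0],[0,0,0],[0,0,0],[0,0,0],[0,0,0],[0,0,0]]}'
python3 -m creep '{"delta_pos":[[0,0.002,0.002],[0,0,0],[0,0,0]],"twist":[[0,0,0],[0,0,0],[0,0,0]]}'
```

```text
t: 19.68
ee_pos: [541.4, 215.9, 42.4]
orientation: [-0.313, -2.845, 1.092]
ft_force: [-0.2, 0.3, -1.9]
width: 40.1
grasp_force: 29.9
t: 19.93
ee_pos: [542.0, 216.8, 40.6]
orientation: [-0.314, -2.848, 1.091]
ft_force: [-0.3, 0.3, -3.1]
width: 39.7
grasp_force: 29.9
```

```bash
python3 -m creep '{"delta_pos":[[0,0.002,0.002],[0,0.0015,0.0015],[0,0,0],[0,0,0]],"twist":[[0,0,0],[0,0,0],[0,0,0],[0,0,0]]}'
python3 -m creep '{"delta_pos":[[0,0,0],[0,0,0],[0,0,0],[0,0,-0.02],[0,0,-0.035],[0,0,-0.035],[0,0,-0.03],[0,0,-0.03],[0,0,-0.03],[0,0,0],[0,0,0]],"twist":[[0,0,0],[0,0,0],[0,0,0],[0,0,0],[0,0,0],[0,0,0],[0,0,0],[0,0,0],[0,0,0],[0,0,0],[0,0,0]]}' 0.53
python3 - <<'E'
from workcell import *
import cv2
im,d=get_image("scene"); p=camera_params("scene")
import numpy as np; np.savez("s1.npz",im=im,d=d,K=p["camera_matrix"],E=p["extrinsics"]); cv2.imwrite("pics/s1.png",im[...,::-1])
E
```

```text
t: 20.27
ee_pos: [541.7, 216.8, 35.2]
orientation: [-0.313, -2.846, 1.092]
ft_force: [-0.5, 1.0, -2.9]
width: 39.7
grasp_force: 29.9
t: 21.18
ee_pos: [568.3, 335.4, 170.3]
orientation: [-0.313, -2.85, 1.089]
ft_force: [-0.1, -0.2, -0.4]
width: 46.5
grasp_force: 0.0
```

View pics/s1.png

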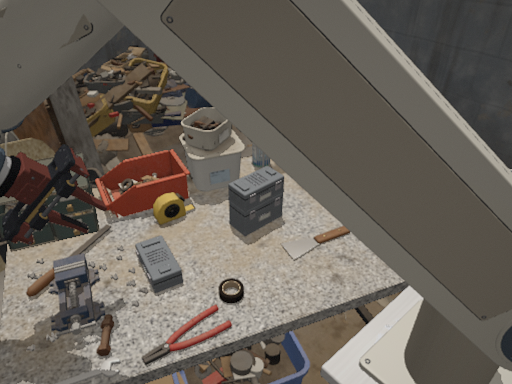

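The slim case now lies lid up at about (158,262), and the stack at (256,200) looks square. I'll locate it, straighten the tool and turn it 180° for the regrasp.

```bash
python3 -m creep '{"delta_pos":[[0,-0.02,-0.023],[0,-0.02,-0.023],[0,0,0],[0,0,0],[0,0,0],[0,0,0],[0,0,0],[0,0,0],[0,0,0],[0,0,0]],"twist":[[0,0,0],[0,0,0],[-6,0,0],[-6,0,0],[-6,0,0],[-6,0,0],[-6,0,0],[-6,0,0],[-6,0,0],[0,0,0]]}' 1
python3 - <<'E'
from h import *
P=cloud("s1.npz"); b=(130,230,190,292); print(rect(P,b,34,38.5),rect(P,b,40,50))
E
python3 go.py 556 270 230 -102
```

```text
t: 22.07
ee_pos: [566.3, 330.8, 229.0]
orientation: [-0.35, -3.122, -0.003]
ft_force: [0.8, 0.4, 0.2]
width: 88.0
grasp_force: 0.0
(array([546.5, 254.5]), array([124.8,  66.6]), -12.4, 'zmed', 37.1, 93) (array([548. , 252.8]), array([128. ,  62.7]), -12.1, 'zmed', 41.5, 943)
t 22.07 at [566.3 330.8 229. ] yaw 77.22 q6 -0.839
first shift [ -3.4 -61.5  -1.1] twist [-6.0000e-02 -1.8000e-01  1.7922e+02] | shift if turned first [ 2.6 61.6 -1. ]
```

```bash
python3 -m creep '{"delta_pos":[[0.001,-0.027,0],[0,-0.027,0],[0,-0.026,0],[0,0,0],[0,0,0],[0,0,0],[0,0,0],[0,0,0],[0,0,0],[0,0,0],[0,0,0],[0,0,0],[0,0,0],[0,0,0],[0,0,0],[0,0,0],[0,0,0],[0,0,0]],"twist":[[0,0,0],[0,0,0],[0,0,0],[0,0,6],[0,0,6],[0,0,6],[0,0,6],[0,0,6],[0,0,6],[0,0,6],[0,0,6],[0,0,6],[0,0,6],[0,0,6],[0,0,6],[0,0,6],[0,0,6],[0,0,6]]}'
python3 -m creep '{"delta_pos":[[0,0,0],[0,0,0],[0,0,0],[0,0,0],[0,0,0],[0,0,0],[0,0,0],[0,0,0],[0,0,0],[0,0,0],[0,0,0],[0,0,0],[0,0,0],[0,0,0],[0,0,0],[0,0,0],[0,0,0],[0,0,0]],"twist":[[0,0,6],[0,0,6],[0,0,6],[0,0,6],[0,0,6],[0,0,6],[0,0,6],[0,0,6],[0,0,6],[0,0,6],[0,0,6],[0,0,6],[0,0,6],[0,0,6],[0,0,5.5],[0,0,0],[0,0,0],[0,0,0]]}'
python3 wr.py wsl2 34 38 >/dev/null
python3 - <<'E'
from h import *
P=cloud("wsl2.npz"); b=(215,90,305,235)
M=((P[...,2]>32)&(P[...,2]<48)).astype(np.uint8); M[235:]=0
n,l,s,c=cv2.connectedComponentsWithStats(M); i=1+s[1:,4].argmax(); x,y,w,h=s[i,:4]; print(s[i],c[i])
P[l!=i]=np.nan; b=(x,y,x+w,y+h)
print(rect(P,b,32,41),rect(P,b,42.3,50))
K=((P[...,2]>42.3)).astype(np.uint8); n,l,s,c=cv2.connectedComponentsWithStats(K)
for i in range(1,n):
    if s[i,4]>50: x,y,w,h=s[i,:4]; print("key",rect(P,(x,y,x+w,y+h),42.3,50))
E
python3 go.py 548 253 17 -102.5
```

```text
t: 23.57
ee_pos: [548.5, 256.6, 228.3]
orientation: [2.455, 1.958, -0.005]
ft_force: [-0.0, -0.1, 0.5]
width: 88.0
grasp_force: 0.0
t: 25.07
ee_pos: [549.1, 257.1, 229.1]
orientation: [3.124, -0.325, -0.0]
ft_force: [0.2, 0.2, 0.7]
width: 87.7
grasp_force: 0.0
[ 237  119   49   90 4033] [261.85717828 162.35730226]
(array([546.9, 251.9]), array([127.3,  66.7]), -12.0, 'zmed', 38.8, 3484) (array([547. , 250.2]), array([108.5,  39.1]), -12.0, 'zmed', 43.7, 515)
key (array([592.9, 240.4]), array([39.1, 14.6]), 78.1, 'zmed', 43.8, 343)
key (array([501.5, 260. ]), array([22.9, 15.3]), 77.5, 'zmed', 43.7, 172)
t 25.12 at [549.2 257.2 229.4] yaw -101.91 q6 2.198
first shift [ -0.4   4.3 212.4] twist [ 0.02 -0.02  0.59] | shift if turned first [ -0.3   4.4 212.4]
```

View pics/wsl2.png

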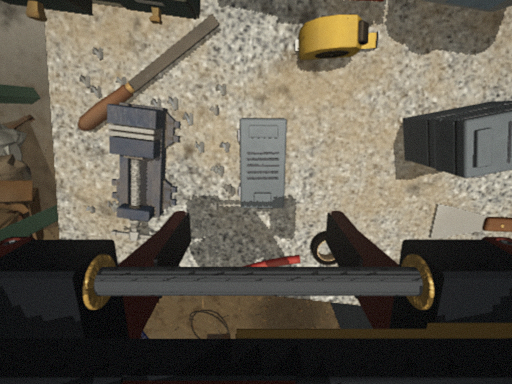

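The wrist view shows the slim case at columns 240–286, rows 118–207, lid up. The wide key is at the top, in the same sense as for the other cases. Fingers have clear space.

```bash
python3 -m creep '{"delta_pos":[[-0.0006,0.0089,0.02],[0,0,0.03],[0,0,0.03],[0,0,0.03],[0,0,0.03],[0,0,0.03],[0,0,0.025],[0,0,0.015],[0,0,0.006],[0,0,0],[0,0,0]],"twist":[[0,0,0.2],[0,0,0],[0,0,0],[0,0,0],[0,0,0],[0,0,0],[0,0,0],[0,0,0],[0,0,0],[0,0,0],[0,0,0]]}' 1; python3 go.py 546.8 248.6 11 -102.1
python3 -m creep '{"delta_pos":[[0,0,0],[0,0,0],[0,0,0],[0,0,0],[0,0,0],[0,0,0],[0,0,0],[0,0,0],[0,0,0],[0,0,0]],"twist":[[0,0,0],[0,0,0],[0,0,0],[0,0,0],[0,0,0],[0,0,0],[0,0,0],[0,0,0],[0,0,0],[0,0,0]]}' 0.5; python3 go.py 546.8 248.6 11 -102.1
```

```text
t: 26.03
ee_pos: [547.8, 249.1, 14.4]
orientation: [-3.123, 0.334, -0.003]
ft_force: [-0.1, 1.2, -0.2]
width: 87.8
grasp_force: 0.0
t 26.03 at [547.8 249.1  14.4] yaw -102.2 q6 2.191
first shift [-0.8  0.7  3.4] twist [-0.06 -0.09 -0.1 ] | shift if turned first [-0.8  0.7  3.4]
t: 26.87
ee_pos: [548.1, 249.3, 14.9]
orientation: [-3.122, 0.335, -0.005]
ft_force: [-1.5, -0.3, 6.5]
width: 62.9
grasp_force: 30.0
t 26.87 at [548.1 249.3  14.9] yaw -102.24 q6 2.191
first shift [-1.1  1.   3.9] twist [-0.11 -0.15 -0.14] | shift if turned first [-1.1  1.   3.9]
```

```bash
python3 -m creep '{"delta_pos":[[0,0,-0.01],[0,0,-0.02],[0,0,-0.03],[0,0,-0.03],[0,0,-0.03],[0,0,-0.03],[0,0,-0.025],[0,0,-0.01],[0,0,0]],"twist":[[0,0,0],[0,0,0],[0,0,0],[0,0,0],[0,0,0],[0,0,0],[0,0,0],[0,0,0],[0,0,0]]}'
python3 -m creep '{"delta_pos":[[0,0,0],[0,0,0],[0,0,0],[0,0,0],[0,0,0],[0,0,0],[0,0,0],[0,0,0],[0,0,0],[0,0,0],[0,0,0],[0,0,0],[0,0,0],[0,0,0],[0,0,0],[0,0,0],[0,0,0],[0,0,0],[0,0,0]],"twist":[[0,0,-4],[0,0,-6],[0,0,-6],[0,0,-6],[0,0,-6],[0,0,-6],[0,0,-6],[0,0,-6],[0,0,-6],[0,0,-6],[0,0,-6],[0,0,-6],[0,0,-6],[0,0,-6],[0,0,-6],[0,0,-6],[0,0,-6],[0,0,-1.1],[0,0,0]]}'
python3 go.py 535.1 -29 165 -1.1
```

```text
t: 27.62
ee_pos: [548.4, 249.4, 201.7]
orientation: [-3.121, 0.334, -0.009]
ft_force: [-0.3, 0.2, -2.2]
width: 62.7
grasp_force: 30.0
t: 29.2
ee_pos: [546.1, 248.4, 197.1]
orientation: [-2.245, -2.197, 0.002]
ft_force: [0.9, 0.9, -2.2]
width: 63.2
grasp_force: 30.0
t 29.2 at [546.1 248.4 197.1] yaw -1.23 q6 0.429
first shift [-277.5   -5.    32.3] twist [-0.08  0.04 -0.13] | shift if turned first [-277.5   -5.6   32.1]
```

```bash
python3 -m creep '{"delta_pos":[[-0.015,0,0],[-0.025,-0.0005,0],[-0.025,-0.0005,0],[-0.025,-0.0005,0],[-0.025,-0.0005,0],[-0.025,-0.0005,0],[-0.025,-0.0005,0],[-0.025,-0.0005,0],[-0.025,-0.0005,0],[-0.025,-0.0005,0],[-0.02,-0.0005,0],[-0.012,0,0],[-0.005,0,0],[0,0,0],[0,0,0],[0,0,0]],"twist":[[0,0,0],[0,0,0],[0,0,0],[0,0,0],[0,0,0],[0,0,0],[0,0,0],[0,0,0],[0,0,0],[0,0,0],[0,0,0],[0,0,0],[0,0,0],[0,0,0],[0,0,0],[0,0,0]]}'
python3 go.py 535.1 -29 165 -1.1
```

```text
t: 30.53
ee_pos: [536.7, -27.2, 198.7]
orientation: [2.243, 2.199, 0.003]
ft_force: [-0.2, 0.4, -3.3]
width: 63.0
grasp_force: 30.0
t 30.53 at [536.7 -27.2 198.7] yaw -1.11 q6 -0.055
first shift [-1.9 -1.6 33.7] twist [ 0.08 -0.06 -0.01] | shift if turned first [-1.9 -1.5 33.7]
```

```bash
python3 -m creep '{"delta_pos":[[-0.0017,-0.0014,0.01],[0,0,0.015],[0,0,0.012],[0,0,0.007],[0,0,0.003],[0,0,0],[0,0,0],[0,0,0]],"twist":[[0,0,0],[0,0,0],[0,0,0],[0,0,0],[0,0,0],[0,0,0],[0,0,0],[0,0,0]]}';python3 go.py 535.1 -29 141 -1.1
python3 -m creep '{"delta_pos":[[0,0,0],[0,0,0]],"twist":[[0,0,0],[0,0,0]]}';python3 go.py 535.1 -29 141 -1.1
```

```text
t: 31.2
ee_pos: [535.8, -29.5, 152.3]
orientation: [2.242, 2.199, 0.004]
ft_force: [-0.3, -0.1, -2.7]
width: 63.1
grasp_force: 30.0
t 31.2 at [535.8 -29.5 152.3] yaw -1.12 q6 -0.059
first shift [ 0.5 -0.7 11.3] twist [ 0.15 -0.04 -0.02] | shift if turned first [ 0.5 -0.7 11.3]
t: 31.37
ee_pos: [535.7, -29.7, 152.4]
orientation: [2.242, 2.198, 0.004]
ft_force: [0.1, -0.1, -1.8]
width: 63.1
grasp_force: 30.0
t 31.37 at [535.7 -29.7 152.4] yaw -1.14 q6 -0.059
first shift [ 0.7 -0.6 11.4] twist [ 0.15 -0.04 -0.04] | shift if turned first [ 0.7 -0.6 11.4]
```

```bash
python3 -m creep '{"delta_pos":[[0.0005,-0.0005,0.002],[0,0,0.002],[0,0,0.002],[0,0,0.001],[0,0,0],[0,0,0]],"twist":[[0.1,0,0],[0,0,0],[0,0,0],[0,0,0],[0,0,0],[0,0,0]]}'
python3 -m creep '{"delta_pos":[[0,0,0.001],[0,0,0.001],[0,0,0.001],[0,0,0],[0,0,0]],"twist":[[0,0,0],[0,0,0],[0,0,0],[0,0,0],[0,0,0]]}'
python3 go.py 535.1 -29 141 -1.1
```

```text
t: 31.87
ee_pos: [534.7, -29.1, 144.6]
orientation: [-2.243, -2.199, -0.0]
ft_force: [-0.8, -1.0, -2.4]
width: 62.9
grasp_force: 30.0
t: 32.28
ee_pos: [534.8, -29.1, 141.7]
orientation: [-2.243, -2.199, -0.0]
ft_force: [0.4, 0.9, -2.6]
width: 63.1
grasp_force: 30.0
t 32.28 at [534.8 -29.1 141.7] yaw -1.14 q6 -0.058
first shift [0.1 0.3 0.7] twist [-0.02 -0.04 -0.04] | shift if turned first [0.1 0.3 0.7]
```

Still carrying its weight at 141.7, with the keys already entered (home is about 141). Down another 2 mm to contact.

```bash
python3 -m creep '{"delta_pos":[[0,0,0.001],[0,0,0],[0,0,0.001],[0,0,0],[0,0,0]],"twist":[[0,0,0],[0,0,0],[0,0,0],[0,0,0],[0,0,0]]}'
```

```text
t: 32.7
ee_pos: [535.1, -29.1, 140.9]
orientation: [-2.243, -2.199, -0.001]
ft_force: [-2.6, 0.1, 7.7]
width: 63.2
grasp_force: 30.0
```

```bash
python3 -m creep '{"delta_pos":[[0,0,0],[0,0,0],[0,0,0],[0,0,0],[0,0,0],[0,0,0]],"twist":[[0,0,0],[0,0,0],[0,0,0],[0,0,0],[0,0,0],[0,0,0]]}' 1
python3 -m creep '{"delta_pos":[[0,0,-0.02],[0,0,-0.03],[0,0,-0.03],[0,0,-0.03],[0,0,-0.03],[0,0,-0.03],[0,0,-0.02],[0,0,0],[0,0,0],[0,0,0]],"twist":[[0,0,0],[0,0,0],[0,0,0],[0,0,0],[0,0,0],[0,0,0],[0,0,0],[0,0,0],[0,0,0],[0,0,0]]}'
python3 wr.py wst2 160 170 >/dev/null
python3 - <<'E'
from h import *
P=cloud("wst2.npz")[60:225,200:310]; Q=P.reshape(-1,3)
print(rect(P,(0,0,110,165),158,167.5),rect(P,(0,0,110,165),168.3,180))
Q=Q[(Q[:,2]>160)&(Q[:,2]<167.5)]; A=np.c_[Q[:,:2]-Q[:,:2].mean(0),np.ones(len(Q))]
print("plane",np.linalg.lstsq(A,Q[:,2],rcond=None)[0])
from workcell import *
im,d=get_image("scene"); p=camera_params("scene")
cv2.imwrite("pics/s2.png",cv2.resize(im[130:280,140:350,::-1],None,fx=3.5,fy=3.5,interpolation=2))
E
```

```text
t: 33.2
ee_pos: [534.8, -29.1, 139.7]
orientation: [-2.243, -2.199, -0.001]
ft_force: [0.0, -0.6, -0.8]
width: 87.9
grasp_force: 0.0
t: 34.03
ee_pos: [534.1, -29.2, 328.6]
orientation: [-2.242, -2.198, 0.001]
ft_force: [0.2, -0.1, -0.4]
width: 87.9
grasp_force: 0.0
(array([532.3, -30. ]), array([125.8,  66.3]), 88.9, 'zmed', 164.8, 3990) (array([533.4, -30.1]), array([109.4,  38.8]), 89.0, 'zmed', 169.8, 608)
plane [1.56393962e-03 3.38080655e-04 1.64805749e+02]
```

View pics/s2.png

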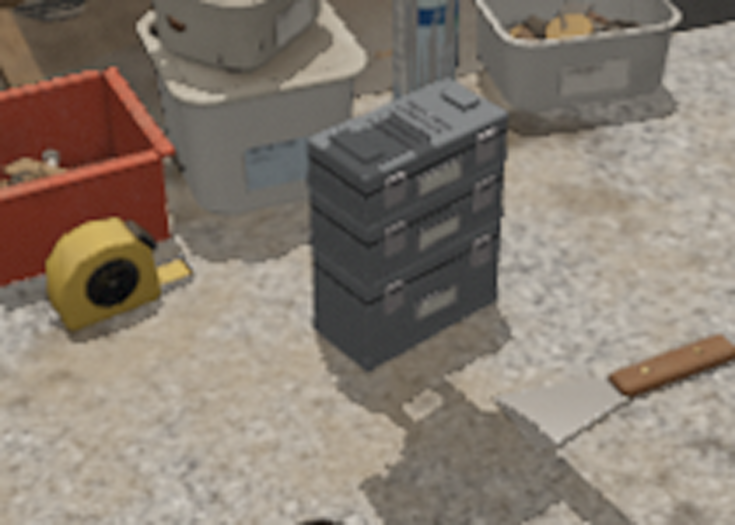

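The enlarged view shows all three cases stacked square, latches aligned on the same side, for example at (395,185), (393,238) and (393,293). The lid reads 164.8 mm, against a nominal 166 and the camera's usual -1.2 mm bias, and it is level.

```bash
python3 -c "
from workcell import *
print(close_job())"
```

```text
the job is handed in; nothing more can be done
None
```

The job is handed in at about 34 s of the 72 s: the three cases are stacked lid up with latches on the same side, and the wrist camera showed the top lid level and at the fully home height; the tape measure, bearing and scraper were not touched, and the judge's verdict was not reported back.

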